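# Snap the hold-down bar onto the tube rack

### The arm

A 6-joint arm with a two-finger parallel gripper is mounted at the origin on the work surface. World frame = base frame: x ahead of the robot, y to its left, z up, the work surface at z = 0. Lengths are in m, angles in rad, forces in N, time in s.
With the tool pointing down it reaches from about 0.325 to 0.775 m from the base axis. Payload 5.5 kg.
Tool frame: the origin (TCP) lies at the very end of the fingers, on their centre line; the grasp point (between the pads) lies 19 mm behind it; z points along the fingers, x is the direction in which the jaws open and shut, and the axes are right-handed (so a half turn about z gives the same grasp; the last joint's range is limited). The gripper opens to 88 mm and grips with 3 to 60 N. Pads are 20 mm wide; open, the fingers measure 115 mm over their backs; the gripper's body (75 mm by 178 mm) begins 61 mm behind the grasp point.
Start: joints at [1.185, 0.091, 1.231, -0, 1.82, -0.057], TCP at [0.194, 0.568, 0.223] pointing down, gripper open.
Joint ranges: [-2.87, 2.87], [-0.86, 2.18], [0.17, 2.46], [-1.51, 4.65], [0.06, 2.69], [-2.65, 2.65]. Speed limits (rad/s): [2.57, 2.57, 3.01, 3.14, 3.14, 3.14].

### API

Orientations are given as a unit quaternion [x, y, z, w].
In Python, from rig import bot, vision gives the robot as it stands. Calls block until the motion is done:
- bot.move_to(position, orientation): joint-space move of the TCP to a pose.
- bot.move_straight(position, orientation=None, max_speed=0.15, contact_N=None): straight line of the TCP; orientation=None keeps the orientation; max_speed is the mean speed in m/s. With contact_N (N) it stops when the force on the tool has changed by that much, and returns True; else False.
- bot.goto_joints(angles): joint-space move.
- bot.command_gripper(opening, grip_force=None): opening from 0.0 (shut) to 1.0 (fully open); grip_force is the grip in N (None keeps the last); returns when the fingers have stopped.
- bot.hold(seconds).
- bot.solve_ik(position, orientation): joint angles nearest the present ones, or None.
- vision.camera(name): name is "scene" or "top"; returns the picture (480x640x3 uint8, red, green, blue); there is no depth.
- vision.get_calibration(name): a dict with "intrinsics" (3x3 intrinsics, pixels), "dist" ([k1, k2, p1, p2, k3] as OpenCV has them; the pictures are not rectified), "R" (3x3) and "t" (3): a world point X has camera coordinates R X + t. Camera axes: x right, y down, z forward; pixel columns grow to the right and rows downward; lengths in m; the calibration is good to about 2 mm. A picture is of the moment at which its call begins. get_calibration takes no time and is no camera call.
A pose or a line that the arm cannot do raises bot.MotionError and nothing moves.
- bot.finish_job(): hands the job in, once; it reports no verdict.
Readings, each from a call of its own:
- bot.current_time(): time.
- bot.current_q(): joint angles.
- bot.current_joint_velocities(): joint speeds.
- bot.current_tau(): joint torques, N m.
- bot.current_position(): TCP position.
- bot.current_tool_rot(): TCP orientation.
- bot.current_contact_force(): force on the tool from outside, world axes, zero at the start.
- bot.current_wrist_torque(): the same for the moment, N m.
- bot.current_width(): opening from 0.0 (shut) to 1.0 (fully open).
Only numpy, scipy, OpenCV 4.12 (cv2) and the standard library are available. Lean on these libraries where they do the work, as an engineer would, in place of code of your own. Each camera call takes 0.05 s, during which the arm holds its last target.

### The job

Fetch the long hold-down bar and press it straight down over the tubes in the white rack until both of the rack's snap hooks have clicked over its ends and it sits fully home, then let go. Keep the bar level and feel for the end of the travel: the rack cracks if it is pressed with more than about 30 N. Leave everything else on the bench where it is.

Things in the scene. Friction and masses are not known exactly. Their poses are not given: they have to be found in the camera images.
- rack: tube rack, turned at random: grey base 76 (x) x 180 (y) x 6 mm, fixed to the bench; origin at the centre of its underside, z up, y along its length. On its height screws stands the white rack with ten orange-capped tubes, set 0 to 28 mm higher than the heights given here; the setting varies and is not measured, so it has to be felt or seen. It stays put when pressed
- seat (a point): middle between the tops of the rack's two rubber strips (6 mm thick end walls at y = +-58 mm) in the LOWEST setting, 60 mm above the base's underside, axes as the rack's; really 0 to 28 mm higher. Cap tops are 4 mm lower than the strips. Pressing a level bar past the hooks takes 8 to 18 N in all (stop at 20 N); over 30 N between bar and rack cracks it
- pads (a joint): squeeze of the two stiff rubber strips the bar lands on (12 N per mm, m): 0 = free, at most 0.0014, then solid. The hooks click only once the strips are squeezed by 0.0008; the bar then stays wedged between catches and rubber
- hook_l (a joint): snap hook at the rack's +y end, upright at y = 72 to 76 mm, 18 mm wide in x, top 24 mm above the strips. Its inner ramp runs from y = 74.5 mm at the top in to 65.5 mm, 7 mm above the strips; flat catch below, 5 mm above them. Joint: 0 = upright (at rest, and when clicked over the bar), grows as it is spread outwards, about 0.08 rad as the bar's end passes
- hook_r (a joint): the same, mirrored, at the rack's -y end; a little under a third stiffer
- bar_long: long hold-down bar, 0.13 to 0.23 kg, flat on the bench: aluminium plate 50 (x) x 160 (y) x 6 mm; in each end a notch 28 mm wide, 10 mm deep (bottoms at y = +-70 mm) that takes a hook; grey upright grip rib in the middle, 14 mm thick in x, 50 mm long in y, from 6 to 44 mm height. Origin at the centre of its underside, z up, y along its length; fits either way round
- bar_short: a shorter bar for another rack, same make and rib but 112 mm long; it does not fit. Leave it. The two bars may lie in either place
- cap_a: loose green tube cap, 19 mm wide, 12 mm high, beside the rack; origin under its centre. Leave it
- cap_b: another such cap
- cap_c: another such cap
- reagent: amber bottle, 60 mm wide, 120 mm high. Leave it
- tip_box: orange box of pipette tips, 80 x 120 x 48 mm. Leave it
- forceps: steel forceps lying flat, 125 mm long. Leave them
- beaker: clear beaker, 84 mm wide, 100 mm high. Leave it
- cone_stand: white block 70 x 70 x 45 mm with a capped clear tube standing in it, 129 mm high in all. Leave it
Not all that is in view belongs to the job. Leave any red look-alike of the bar_long alone.

How it is judged:
By the outcome, as a careful person would: the job done as asked, in the order asked, and still so for the second after the job is handed in, with the robot touching nothing.
It also fails if it takes over 42 s, if anything falls off the work surface, if the arm or the gripper's body presses on something with over 40 N, if the wrist force passes 120 N, or if a joint passes its speed limit or range.

## Working session

There is one attempt and no reset: what is moved stays moved. The work goes in short steps, each a Python script; the robot and the scene stay as the last script left them, time stands still between calls to the robot, and variables do not carry over. Pictures are saved under pics/ and viewed, and the job is handed in when it is done.

```bash
ls; mkdir -p pics
python3 - <<'E'
from rig import bot, vision
import cv2
for n in("scene","top"):
    im=vision.camera(n); cv2.imwrite(f"pics/{n}0.png",im[:,:,::-1])
    c=vision.get_calibration(n); print(n,c)
print(bot.current_time(),bot.current_position(),bot.current_tool_rot(),bot.current_contact_force())
E
```

```text
pics
scene {'intrinsics': array([[483.6592404 ,   0.        , 323.68646077],
       [  0.        , 483.6592404 , 235.04574748],
       [  0.        ,   0.        ,   1.        ]]), 'dist': array([-0.03759075,  0.        ,  0.        ,  0.        ,  0.        ]), 'R': array([[-0.13163441,  0.99129705,  0.00159565],
       [ 0.82617299,  0.11059684, -0.55245501],
       [-0.54782349, -0.07140381, -0.83354119]]), 't': array([ 0.08224508, -0.4287066 ,  1.53294092])}
top {'intrinsics': array([[484.11303302,   0.        , 324.58733634],
       [  0.        , 484.11303302, 246.49949255],
       [  0.        ,   0.        ,   1.        ]]), 'dist': array([0.02928858, 0.        , 0.        , 0.        , 0.        ]), 'R': array([[ 0.01887243, -0.99974112, -0.0127089 ],
       [-0.99691012, -0.01784655, -0.07649649],
       [ 0.07624988,  0.0141133 , -0.99698885]]), 't': array([-0.01989418,  0.58135891,  0.97767523])}
0.1 [0.19363607 0.56761218 0.22159588] [ 8.13296845e-01  5.81848290e-01 -7.56311535e-04  4.86981496e-04] [-0.22480278  0.41207172 -0.67729404]
```

View pics/scene0.png

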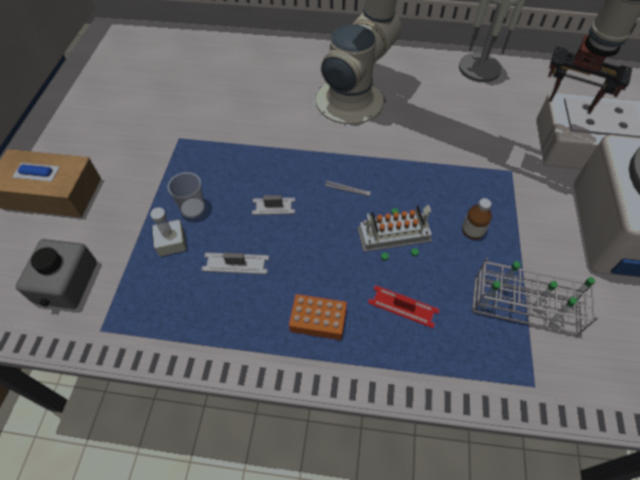

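View pics/top0.png

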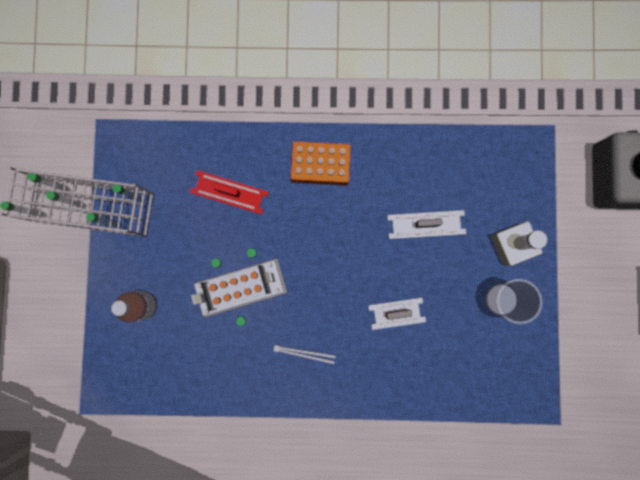

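The top view shows the long bar at about (427,224), the short bar at (397,314), and the rack at (239,288) with green caps at (215,263), (251,253) and (240,321). The red look-alike is at (229,191). I'll zoom in on these next.

Run:
```python
import cv2,numpy as np
t=cv2.imread("pics/top0.png");s=cv2.imread("pics/scene0.png")
a=cv2.resize(t[240:340,180:300],None,fx=5,fy=5,interpolation=cv2.INTER_CUBIC)
cv2.imwrite("pics/z_rack.png",a)
cv2.imwrite("pics/z_bar.png",cv2.resize(t[200:250,375:480],None,fx=7,fy=7,interpolation=cv2.INTER_CUBIC))
cv2.imwrite("pics/z_racks.png",cv2.resize(s[190:270,345:445],None,fx=7,fy=7,interpolation=cv2.INTER_CUBIC))
```

```text
(no output)
```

View pics/z_rack.png

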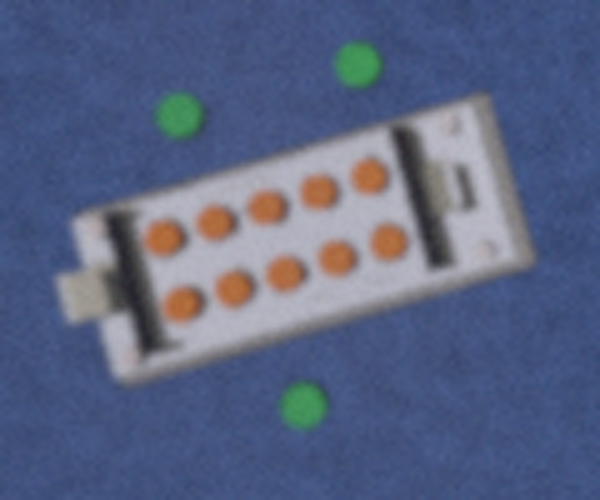

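View pics/z_bar.png

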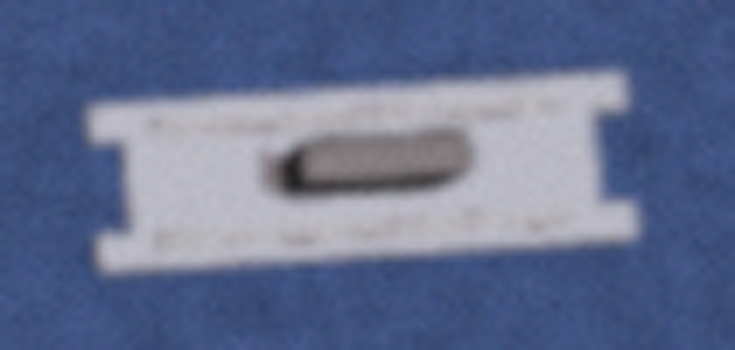

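View pics/z_racks.png

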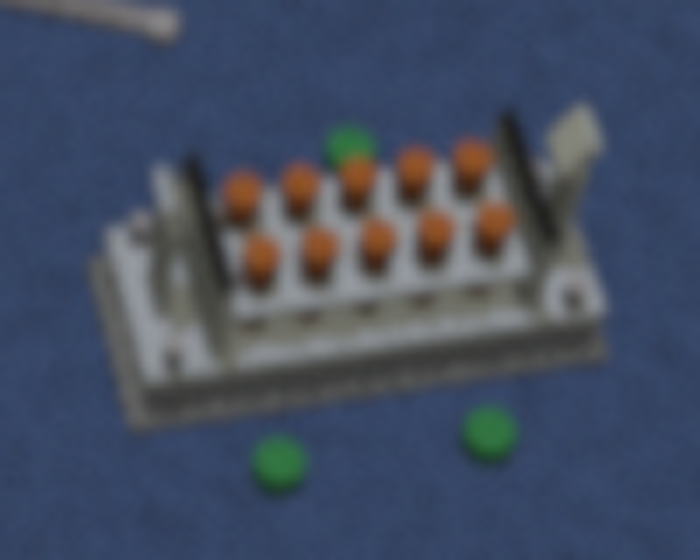

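```bash
cat > h.py <<'E'
import cv2,numpy as np
from rig import bot,vision
C={n:vision.get_calibration(n) for n in("scene","top")}
def rays(n,p):
    c=C[n];u=cv2.undistortPoints(np.array(p,float).reshape(-1,1,2),c["intrinsics"],c["dist"]).reshape(-1,2)
    d=np.c_[u,np.ones(len(u))]@c["R"]; return -c["R"].T@c["t"],d/np.linalg.norm(d,axis=1)[:,None]
def plane(n,p,z):
    o,d=rays(n,p); return o+d*((z-o[2])/d[:,2])[:,None]
def tri(ps,pt):
    u=[cv2.undistortPoints(np.array(p,float).reshape(-1,1,2),C[n]["intrinsics"],C[n]["dist"]).reshape(-1,2).T for n,p in(("scene",ps),("top",pt))]
    X=cv2.triangulatePoints(*[np.c_[C[n]["R"],C[n]["t"]] for n in("scene","top")],*u); return (X[:3]/X[3]).T
def proj(n,X):
    c=C[n];return cv2.projectPoints(np.array(X,float).reshape(-1,1,3),cv2.Rodrigues(c["R"])[0],c["t"],c["intrinsics"],c["dist"])[0].reshape(-1,2)
E
python3 - <<'E'
from h import *
im={n:cv2.imread(f"pics/{n}0.png") for n in C}
box={"scene":(345,190,445,260),"top":(190,250,295,325)}
caps={}
for n in C:
    x0,y0,x1,y1=box[n]; s=im[n][y0:y1,x0:x1]; s=cv2.resize(s,None,fx=4,fy=4,interpolation=cv2.INTER_CUBIC)
    h=cv2.cvtColor(s,cv2.COLOR_BGR2HSV); m=cv2.inRange(h,(3,130,90),(20,255,255))
    k,l,st,ce=cv2.connectedComponentsWithStats(m)
    ok=[i for i in range(1,k) if st[i,4]>100]
    p=np.array([ce[i] for i in ok])
    print(n,len(ok),[int(st[i,4]) for i in ok])
    p=(p+.5)/4-.5+[x0,y0]
    X=plane(n,p,.068)[:,:2]; c=X.mean(0); v=np.linalg.svd(X-c)[2]; a=v[0] if v[0][1]>0 else -v[0]; b=np.array([a[1],-a[0]])
    Y=X-c; key=np.argsort((Y@b>0)*10+Y@a); caps[n]=p[key]
    print(c,np.degrees(np.arctan2(*a[::-1])),np.round(np.c_[Y@a,Y@b][key]*1e3,1).tolist())
X=tri(caps["scene"],caps["top"]);print(np.round(X,4));print(X.mean(0))
c=X.mean(0)[:2];v=np.linalg.svd(X[:,:2]-c)[2];print(v[0],np.degrees(np.arctan2(v[0][1],v[0][0])))
# bars: white mask
for n,(x0,y0,x1,y1) in (("top",(378,200,475,248)),("scene",(195,243,278,282))):
    s=cv2.resize(im[n][y0:y1,x0:x1],None,fx=4,fy=4,interpolation=cv2.INTER_CUBIC)
    h=cv2.cvtColor(s,cv2.COLOR_BGR2HSV); m=cv2.inRange(h,(0,0,110),(180,75,255))
    cs=cv2.findContours(m,cv2.RETR_EXTERNAL,cv2.CHAIN_APPROX_NONE)[0]; q=max(cs,key=cv2.contourArea).reshape(-1,2)
    q=(q+.5)/4-.5+[x0,y0]; P=plane(n,q,.006)[:,:2].astype(np.float32)*1000
    r=cv2.minAreaRect(P); print(n,r); print(np.round(cv2.boxPoints(r),1).tolist())
E
```

```text
scene 10 [254, 228, 260, 231, 242, 241, 214, 203, 210, 233]
[0.49540283 0.16545613] 107.58218730243244 [[-42.1, -13.5], [-21.1, -13.5], [-0.1, -14.4], [21.0, -13.7], [42.3, -13.7], [-42.1, 13.6], [-21.1, 13.7], [-0.2, 13.9], [20.8, 13.8], [42.5, 13.9]]
top 10 [357, 347, 338, 362, 417, 365, 343, 353, 384, 390]
[0.49410851 0.16443177] 107.80508951302004 [[-42.0, -13.5], [-20.9, -13.5], [0.3, -13.6], [21.0, -13.4], [42.0, -13.4], [-42.0, 13.5], [-21.2, 13.3], [0.0, 13.5], [21.0, 13.5], [41.9, 13.6]]
[[0.4941 0.121  0.0662]
 [0.4876 0.1411 0.0661]
 [0.481  0.1609 0.0671]
 [0.4749 0.1811 0.0663]
 [0.4683 0.2013 0.0661]
 [0.5198 0.1292 0.0661]
 [0.5133 0.1492 0.0656]
 [0.5069 0.1694 0.0653]
 [0.5005 0.1895 0.0654]
 [0.4941 0.2098 0.0654]]
[0.49403582 0.16524604 0.06595994]
[-0.3027536   0.95306886] 107.62306613404523
top ((633.8013305664062, -221.04312133789062), (53.84366989135742, 164.16854858398438), 4.513067722320557)
[[600.5, -141.3000030517578], [613.4000244140625, -305.0], [667.0999755859375, -300.79998779296875], [654.2000122070312, -137.10000610351562]]
scene ((633.9265747070312, -220.23904418945312), (54.91975784301758, 164.1295166015625), 4.554174423217773)
[[600.0, -140.60000610351562], [613.0999755859375, -304.20001220703125], [667.7999877929688, -299.8999938964844], [654.7999877929688, -136.3000030517578]]
```

Caps triangulate well: 10 in each view, 21 mm pitch, and z about 66 mm at mid-cap. That puts the rack at (0.494, 0.165), y axis at 107.7°, raised roughly 10–14 mm. The two views of the long bar agree within 1 mm: (0.634, -0.2206), y axis at 94.5°. Now the grasp.

```bash
cat >> h.py <<'E'
def Q(deg):
    a=np.radians(deg)/2; return np.array([np.cos(a),np.sin(a),0,0])
E
python3 - <<'E'
from h import *
bx,by=0.6338,-0.2206
bot.move_to([bx,by,0.18],Q(4.5)); print(bot.current_time())
bot.command_gripper(0.5,50)
r=bot.move_straight([bx,by,0.0105],Q(4.5),max_speed=0.12,contact_N=8);print(r,bot.current_position(),bot.current_time())
if not r:
    f0=np.array(bot.current_contact_force())
    bot.command_gripper(0.0,50);print(bot.current_width()*88,bot.current_time(),bot.current_contact_force(),f0)
    bot.move_straight([bx,by,0.14],Q(4.5),max_speed=0.15);print(bot.current_width()*88,bot.current_contact_force(),bot.current_wrist_torque(),bot.current_position(),bot.current_time())
for n in C: cv2.imwrite(f"pics/{n}1.png",vision.camera(n)[:,:,::-1])
a=cv2.imread("pics/top1.png")[140:380,300:620];cv2.imwrite("pics/z1.png",cv2.resize(a,None,fx=2.5,fy=2.5))
E
```

```text
3.2667
False [ 0.63442732 -0.22084164  0.01173947] 5.6583
13.880515996253862 6.2333 [-0.6692872  -0.60739383  0.2241918 ] [-0.50558529 -0.53581856  0.75590849]
13.853146760900884 [-1.31511982  0.80940722 -2.12957349] [-0.02482703  0.05427895  0.00101958] [ 0.63326288 -0.22036073  0.13833108] 7.25
```

View pics/z1.png

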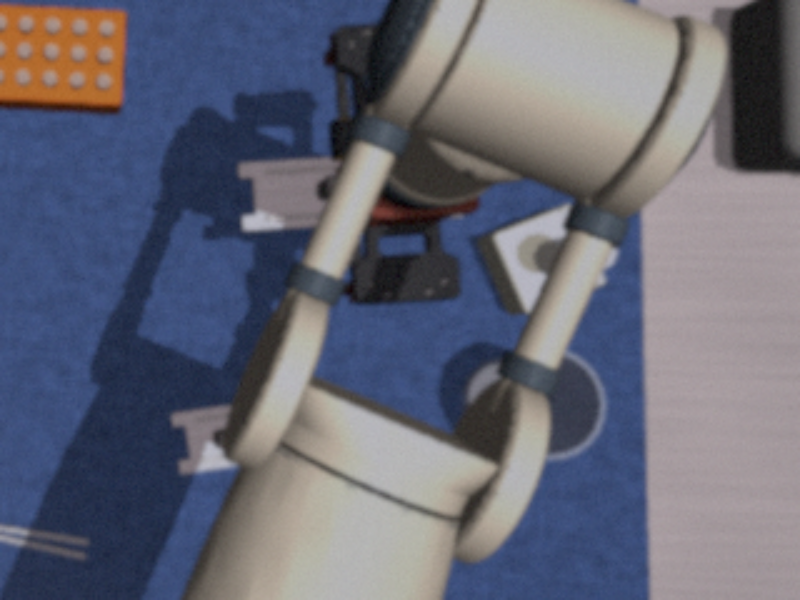

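View pics/scene1.png

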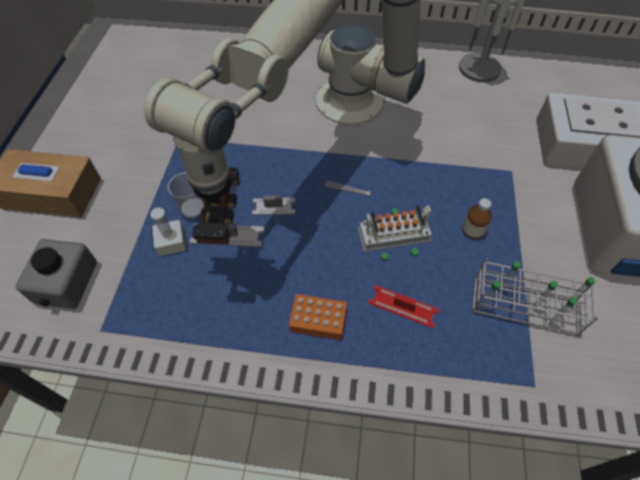

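The bar is held (width 13.9 mm, rib 14 mm). The scene view shows it in the gripper near (228,236). I'll carry it over the rack and look again.

Run:
```python
from h import *
rx,ry=0.4940,0.1650
bot.move_to([rx,ry,0.165],Q(17.7)); bot.hold(0.3);print(bot.current_time())
for i in range(3): print(bot.current_position(),bot.current_contact_force(),bot.current_wrist_torque())
print(bot.current_tool_rot(),Q(17.7))
for n in C: cv2.imwrite(f"pics/{n}2.png",vision.camera(n)[:,:,::-1])
a=cv2.imread("pics/top2.png")[210:360,150:350];cv2.imwrite("pics/z2t.png",cv2.resize(a,None,fx=4,fy=4,interpolation=cv2.INTER_CUBIC))
a=cv2.imread("pics/scene2.png")[140:290,320:480];cv2.imwrite("pics/z2s.png",cv2.resize(a,None,fx=4,fy=4,interpolation=cv2.INTER_CUBIC))
```

```text
9.1667
[0.49431434 0.16445807 0.16484782] [ 0.50742806  0.45791819 -0.39370695] [-0.0384991  -0.01775566 -0.00292062]
[0.49431434 0.16445807 0.16484782] [ 0.50742806  0.45791819 -0.39370695] [-0.0384991  -0.01775566 -0.00292062]
[0.49431434 0.16445807 0.16484782] [ 0.50742806  0.45791819 -0.39370695] [-0.0384991  -0.01775566 -0.00292062]
[ 9.88177070e-01  1.53316857e-01 -1.29598711e-04  4.40986495e-05] [0.9880945  0.15384817 0.         0.        ]
```

View pics/z2t.png

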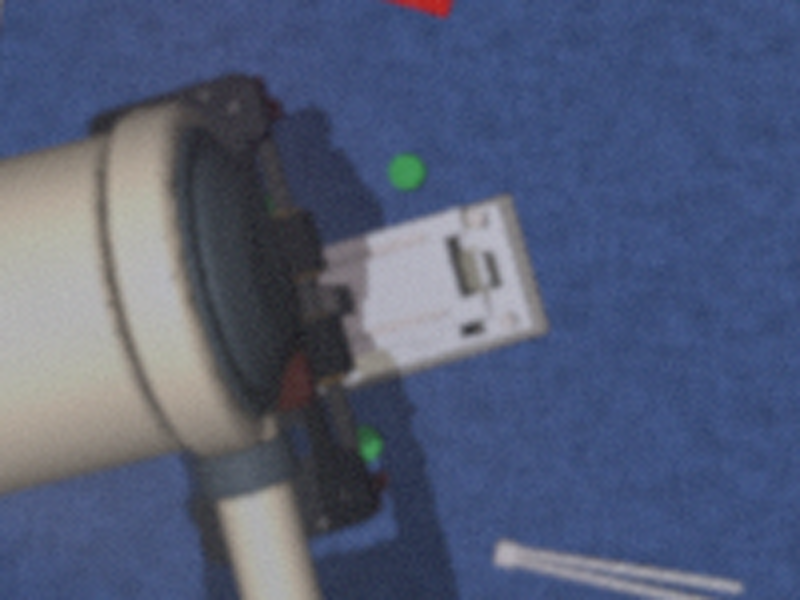

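View pics/z2s.png

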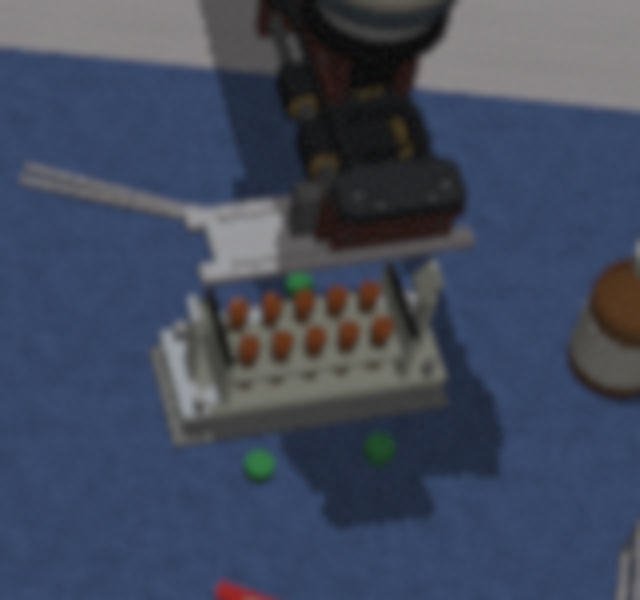

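Run:
```python
from h import *
p=np.array([.4943,.1645]);z=.1648-.0117+.006
a=np.radians(17.64);ex=np.array([np.cos(a),np.sin(a)]);ey=np.array([-np.sin(a),np.cos(a)])
for n,(x0,y0,f) in (("scene",(320,140,4)),("top",(150,210,4))):
    P=[np.r_[p+ex*u+ey*v,z] for u,v in((25,-80),(14,-80),(14,-70),(-14,-70),(-14,-80),(-25,-80),(25,80),(-25,80)) for u,v in((u/1e3,v/1e3),)]
    q=proj(n,P)
    im=cv2.imread(f"pics/z2{n[0]}.png")
    for k in q:
        c=((k-[x0,y0]+.5)*f-.5).round().astype(int); cv2.circle(im,tuple(int(i) for i in c),3,(0,255,255),-1)
    cv2.imwrite(f"pics/z3{n[0]}.png",im)
```

```text
(no output)
```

View pics/z3s.png

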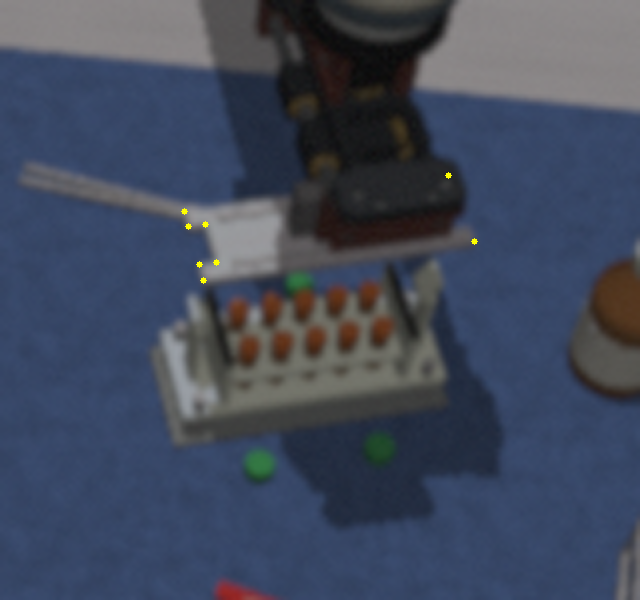

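View pics/z3t.png

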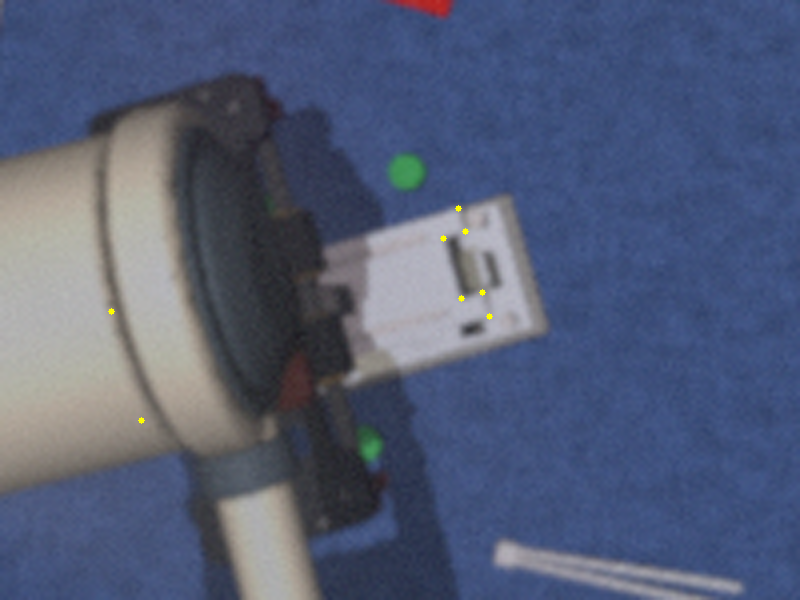

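The predicted bar corners land within about 1 px of the seen ones: scene left end (203,280) and right end (474,240), top-view notch (443–461, 238–298). The bar is centred and the hook margins are 4–5 mm. I'll descend with force checks.

```bash
cat >> h.py <<'E'
def fz():
    v=[]
    for i in range(4): bot.hold(0.02); v.append(bot.current_contact_force())
    return np.mean(v,0)
E
python3 - <<'E'
from h import *
rx,ry=0.4940,0.1650
f0=fz();print(f0)
print(bot.move_straight([rx,ry,0.130],Q(17.7),max_speed=0.08,contact_N=5),bot.current_position())
f0=fz();print(f0,bot.current_wrist_torque())
z=0.130
for i in range(40):
    z-=.0015
    r=bot.move_straight([rx,ry,z],Q(17.7),max_speed=0.02,contact_N=5)
    f=fz()-f0; p=bot.current_position()
    print(round(z,4),np.round(p,4),r,np.round(f,2),np.round(bot.current_wrist_torque(),2),round(bot.current_time(),2))
    if f[2]>5 or r or bot.current_time()>20: break
E
```

```text
[-0.41182475  0.13309801 -1.42754713]
False [0.49379726 0.16498489 0.12960817]
[ 0.01881983  0.29230924 -1.14290757] [-0.03272342  0.0457708  -0.0336861 ]
0.1285 [0.4941 0.165  0.1288] False [ 0.45 -0.   -0.58] [-0.04  0.01 -0.05] 10.31
0.127 [0.494  0.165  0.1269] False [ 0.09 -0.21 -0.86] [-0.07  0.05  0.02] 10.62
0.1255 [0.494  0.165  0.1254] False [ 0.21 -0.33 -0.81] [-0.07  0.06 -0.05] 10.94
0.124 [0.494  0.165  0.1239] False [ 0.28 -0.51 -0.23] [-0.06  0.01 -0.02] 11.26
0.1225 [0.494  0.165  0.1224] False [ 0.26 -0.11 -0.6 ] [-0.05  0.07  0.04] 11.57
0.121 [0.494 0.165 0.121] False [ 0.28 -0.29 -0.14] [-0.11  0.05 -0.06] 11.89
0.1195 [0.494  0.165  0.1194] False [ 0.02 -0.35 -0.27] [-0.12  0.08 -0.03] 12.21
0.118 [0.494 0.165 0.118] False [0.36 0.09 0.  ] [-0.11  0.05 -0.01] 12.53
0.1165 [0.494  0.165  0.1164] False [-0.03 -0.58 -0.56] [-0.03  0.02  0.09] 12.84
0.115 [0.494  0.165  0.1149] False [ 0.08 -0.22 -0.5 ] [-0.05  0.09 -0.01] 13.16
0.1135 [0.494  0.165  0.1134] False [-0.58  0.03  0.03] [-0.01  0.01  0.03] 13.47
0.112 [0.494 0.165 0.112] False [-0.25 -0.24 -0.63] [-0.12  0.06  0.01] 13.79
0.1105 [0.494  0.165  0.1104] False [-0.29 -0.36 -0.15] [-0.08  0.    0.03] 14.11
0.109 [0.494  0.165  0.1089] False [ 0.44 -0.62 -0.4 ] [-0.08  0.06 -0.01] 14.43
0.1075 [0.494  0.165  0.1074] False [-0.3  -0.43 -0.49] [0.   0.02 0.01] 14.74
0.106 [0.494  0.165  0.1059] False [ 0.12 -0.42 -0.92] [-0.12  0.03 -0.03] 15.06
0.1045 [0.494  0.165  0.1045] False [ 0.18 -0.3  -0.5 ] [-0.12  0.03  0.01] 15.38
0.103 [0.494  0.165  0.1029] False [ 0.26 -0.25 -0.27] [-0.11  0.11  0.05] 15.69
0.1015 [0.494  0.165  0.1015] False [ 0.   -0.08 -0.68] [-0.01  0.01 -0.01] 16.01
0.1 [0.4941 0.1651 0.1001] False [0.31 0.8  0.3 ] [ 0.05  0.02 -0.06] 16.32
0.0985 [0.4942 0.1651 0.0988] False [0.27 0.82 2.52] [ 0.06 -0.09  0.01] 16.64
0.097 [0.4943 0.1651 0.0975] False [0.46 1.06 5.2 ] [ 0.19 -0.13  0.01] 16.96
```

Contact at TCP z about 0.099. With the ramp touched 15.5 mm above the strips, that puts the strips near z = 0.073 (raised about 13 mm), which agrees with the camera. I'll continue down in small steps, stopping at 20 N.

Run:
```python
from h import *
rx,ry=0.4940,0.1650
f0=np.array([0.02,0.1,-1.6])
z=0.097
for i in range(30):
    z-=.0007
    r=bot.move_straight([rx,ry,z],Q(17.7),max_speed=0.02,contact_N=5)
    f=fz()-f0; p=bot.current_position()
    print(round(z,4),np.round(p,4),r,np.round(f,2),np.round(bot.current_wrist_torque(),2),round(bot.current_width()*88,2),round(bot.current_time(),2))
    if f[2]>17 or r or bot.current_time()>25: break
```

```text
0.0963 [0.4943 0.1651 0.0969] False [-0.02  1.56  6.75] [ 0.1  -0.03  0.01] 13.74 17.27
0.0956 [0.4944 0.1652 0.0964] False [0.32 1.21 7.31] [ 0.1  -0.05  0.  ] 13.67 17.59
0.0949 [0.4944 0.1652 0.0959] False [-0.08  1.34  8.23] [ 0.16  0.03 -0.02] 13.58 17.91
0.0942 [0.4945 0.1653 0.0955] False [-0.43  1.73  9.24] [ 0.15  0.06 -0.04] 13.83 18.23
0.0935 [0.4947 0.1653 0.0951] False [-0.84  1.52 10.46] [0.12 0.1  0.  ] 14.08 18.54
0.0928 [0.4948 0.1653 0.0947] False [-0.79  1.55 11.5 ] [ 0.1   0.13 -0.01] 13.79 18.86
0.0921 [0.4949 0.1654 0.0942] False [-1.12  1.41 12.11] [ 0.18  0.18 -0.  ] 13.95 19.18
0.0914 [0.495  0.1655 0.0939] False [-1.34  1.96 12.86] [ 0.15  0.12 -0.  ] 14.0 19.49
0.0907 [0.4952 0.1655 0.0934] False [-1.19  2.03 14.19] [0.11 0.21 0.  ] 13.86 19.81
0.09 [0.494  0.1652 0.09  ] False [1.02 2.22 4.38] [ 0.35 -0.09 -0.01] 13.89 20.12
0.0893 [0.4937 0.165  0.0887] False [0.61 2.44 2.69] [ 0.3  -0.04  0.01] 13.73 20.44
0.0886 [0.4937 0.165  0.0882] False [0.33 2.1  2.43] [0.35 0.11 0.  ] 13.97 20.76
0.0879 [0.4939 0.165  0.0877] False [-0.54  2.28  2.46] [ 0.39  0.11
[... 278 characters left out ...]
0.0851 [0.4943 0.1646 0.0848] False [ 0.61 -0.06 -1.45] [-0.32 -0.24  0.01] 13.74 22.34
0.0844 [0.4943 0.1646 0.0848] False [ 0.67 -2.    2.24] [-0.64 -0.08  0.  ] 13.74 22.66
0.0837 [0.4943 0.1647 0.0847] False [-1.23 -3.32  6.91] [-0.84  0.2  -0.02] 13.81 22.98
0.083 [0.4944 0.1647 0.0846] False [-1.99 -4.21  9.95] [-0.88  0.47 -0.01] 13.97 23.29
0.0823 [0.4944 0.1647 0.0845] False [-3.14 -3.72 12.27] [-0.96  0.68  0.02] 13.9 23.61
0.0816 [0.4944 0.1646 0.0843] False [-4.93 -3.93 14.42] [-0.98  0.96 -0.01] 13.8 23.93
0.0809 [0.4944 0.1647 0.0841] False [-5.72 -4.69 16.57] [-1.01  1.14  0.03] 13.65 24.24
0.0802 [0.4944 0.1647 0.0841] False [-6.87 -5.24 19.6 ] [-1.08  1.4   0.05] 13.82 24.56
```

Run:
```python
from h import *
for n in C: cv2.imwrite(f"pics/{n}4.png",vision.camera(n)[:,:,::-1])
print(bot.current_position(),bot.current_contact_force(),bot.current_tool_rot(),bot.current_time())
a=cv2.imread("pics/top4.png")[230:350,170:320];cv2.imwrite("pics/z4t.png",cv2.resize(a,None,fx=5,fy=5,interpolation=cv2.INTER_CUBIC))
a=cv2.imread("pics/scene4.png")[180:270,340:450];cv2.imwrite("pics/z4s.png",cv2.resize(a,None,fx=6,fy=6,interpolation=cv2.INTER_CUBIC))
```

```text
[0.49443284 0.16466086 0.08404843] [-7.29896592 -4.68590737 17.66309045] [9.88116641e-01 1.53700443e-01 1.26233798e-03 2.90578271e-04] 24.6583
```

View pics/z4t.png

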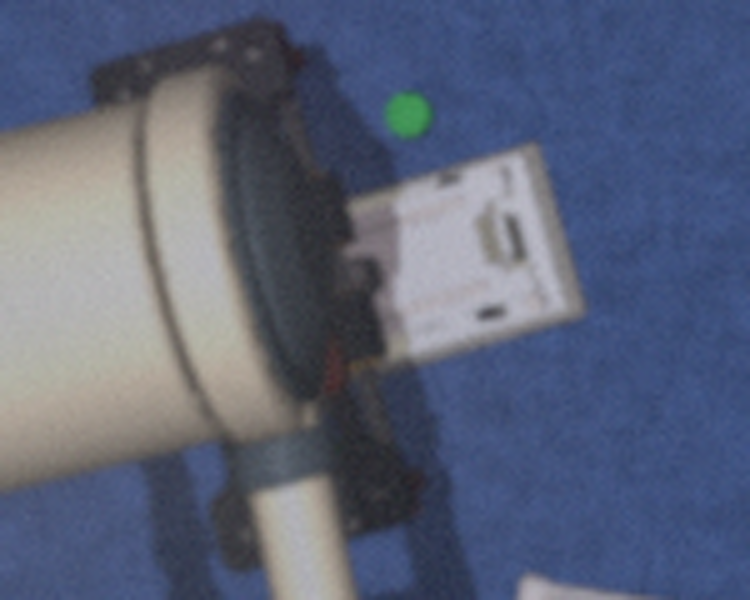

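View pics/z4s.png

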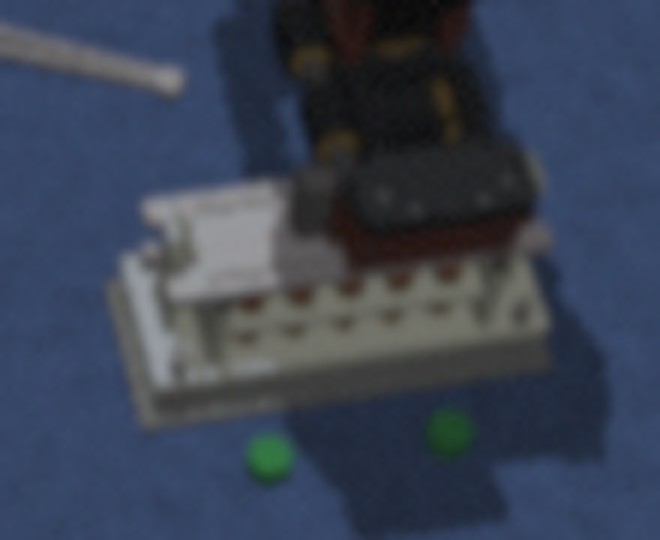

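The bar is down on the strips, stuck at z about 0.0848 and then squeezing. The 7 N sideways force comes from arm compliance, so I'll relieve it with small lateral shifts before pressing further.

Run:
```python
from h import *
f0=np.array([0.02,0.1,-1.6])
def rep(c,r):
    f=fz()-f0;p=bot.current_position();q=bot.current_tool_rot()
    print(np.round(c,4),np.round(p,5),r,np.round(f,2),np.round(bot.current_wrist_torque(),2),np.round(q[2:],4),round(bot.current_time(),2));return f
c=np.array([.4940,.1650,.0802])
for i in range(5):
    c=c+[-.0005,-.0004,0]
    r=bot.move_straight(c,Q(17.7),max_speed=0.02,contact_N=8)
    f=rep(c,r)
    if f[2]>22 or np.hypot(f[0],f[1])<2: break
```

```text
[0.4935 0.1646 0.0802] [0.49437 0.16464 0.08404] False [-5.25 -3.77 18.38] [-0.83  1.09  0.  ] [ 0.0019 -0.    ] 24.98
[0.493  0.1642 0.0802] [0.49436 0.16461 0.08409] False [-2.88 -2.67 17.13] [-0.64  0.75 -0.01] [ 0.0026 -0.0003] 25.29
[0.4925 0.1638 0.0802] [0.49429 0.16458 0.08412] False [-0.6  -0.54 15.87] [-0.42  0.39  0.03] [ 0.0032 -0.0006] 25.61
```

Run:
```python
from h import *
from scipy.spatial.transform import Rotation as R
f0=np.array([0.02,0.1,-1.6])
ey=np.array([-.303,.953,0]);ex=np.array([.953,.303,0])
def tilt():
    v=(R.from_quat(bot.current_tool_rot())*R.from_quat(Q(17.7)).inv()).as_rotvec();return v@ex,v@ey
def rep(c,r):
    f=fz()-f0;p=bot.current_position()
    print(np.round(c,4),np.round(p,5),r,np.round(f,2),np.round(bot.current_wrist_torque(),2),np.round(tilt(),4),round(bot.current_time(),2));return f
c=np.array([.4925,.1638,.0802])
print(tilt()); o=0.
f=rep(c,0)
for i in range(9):
    if i<3: o+=.006
    else: c=c+[-.00015,-.0001,-.0005]
    r=bot.move_straight(c,(R.from_rotvec(ey*o)*R.from_quat(Q(17.7))).as_quat(),max_speed=0.02,contact_N=6)
    f0_=f; f=rep(c,r)
    if f[2]>19 or f[2]<f0_[2]-4: break
```

```text
(np.float64(0.00026547086316789), np.float64(-0.006497143764831856))
[0.4925 0.1638 0.0802] [0.49429 0.16459 0.08412] 0 [-0.72 -1.27 16.13] [-0.44  0.41 -0.02] [ 0.0003 -0.0065] 25.68
[0.4925 0.1638 0.0802] [0.49434 0.1646  0.08412] False [-1.21 -1.49 15.71] [-0.36  0.22 -0.01] [ 0.0002 -0.0006] 25.99
[0.4925 0.1638 0.0802] [0.49439 0.16462 0.08412] False [-1.46 -1.39 15.76] [-0.31  0.11  0.06] [0.0002 0.0052] 26.31
[0.4925 0.1638 0.0802] [0.49444 0.16463 0.08421] False [-1.46 -1.16 15.55] [-0.31  0.03 -0.02] [0.0002 0.011 ] 26.62
[0.4924 0.1637 0.0797] [0.49445 0.16461 0.08411] False [-2.11 -1.01 17.46] [-0.29  0.08 -0.02] [0.0003 0.0104] 26.94
[0.4922 0.1636 0.0792] [0.49443 0.16461 0.08407] False [-2.19 -0.63 19.39] [-0.31  0.13 -0.05] [0.0003 0.0097] 27.26
```

```bash
cat >> h.py <<'E'
from scipy.spatial.transform import Rotation as R
f0=np.array([0.02,0.1,-1.6])
ey=np.array([-.303,.953,0]);ex=np.array([.953,.303,0])
def tilt():
    v=(R.from_quat(bot.current_tool_rot())*R.from_quat(Q(17.7)).inv()).as_rotvec();return v@ex,v@ey
def rep(c,r):
    f=fz()-f0;p=bot.current_position()
    print(np.round(c,4),np.round(p,5),r,np.round(f,2),np.round(bot.current_wrist_torque(),2),np.round(tilt(),4),round(bot.current_time(),2));return f
def go(c,o,cn=6): return bot.move_straight(c,(R.from_rotvec(ey*o)*R.from_quat(Q(17.7))).as_quat(),max_speed=0.02,contact_N=cn)
E
python3 - <<'E'
from h import *
c=np.array([.4922,.1636,.0794])
r=go(c,.008);f=rep(c,r)
for i in range(4):
    c=c+[-.0003,-.0002,-.0004]
    r=go(c,.008); f=rep(c,r)
    if f[2]>19.8: break
for n in C: cv2.imwrite(f"pics/{n}5.png",vision.camera(n)[:,:,::-1])
a=cv2.imread("pics/top5.png")[260:310,240:300];cv2.imwrite("pics/z5t.png",cv2.resize(a,None,fx=10,fy=10,interpolation=cv2.INTER_CUBIC))
a=cv2.imread("pics/scene5.png")[190:260,350:440];cv2.imwrite("pics/z5s.png",cv2.resize(a,None,fx=8,fy=8,interpolation=cv2.INTER_CUBIC))
E
```

```text
[0.4922 0.1636 0.0794] [0.49434 0.16458 0.08404] False [-1.76 -0.36 17.85] [-0.33  0.22 -0.02] [0.0003 0.    ] 27.57
[0.4919 0.1634 0.079 ] [0.49434 0.16457 0.08403] False [-1.21 -0.48 20.06] [-0.25  0.25  0.01] [ 0.0005 -0.0009] 27.89
```

View pics/z5t.png

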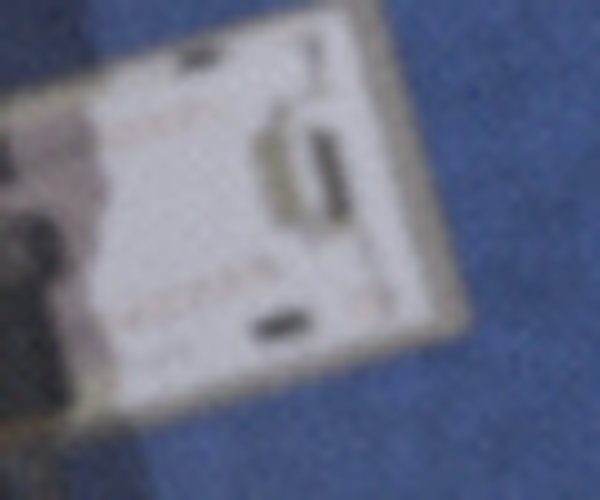

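View pics/z5s.png

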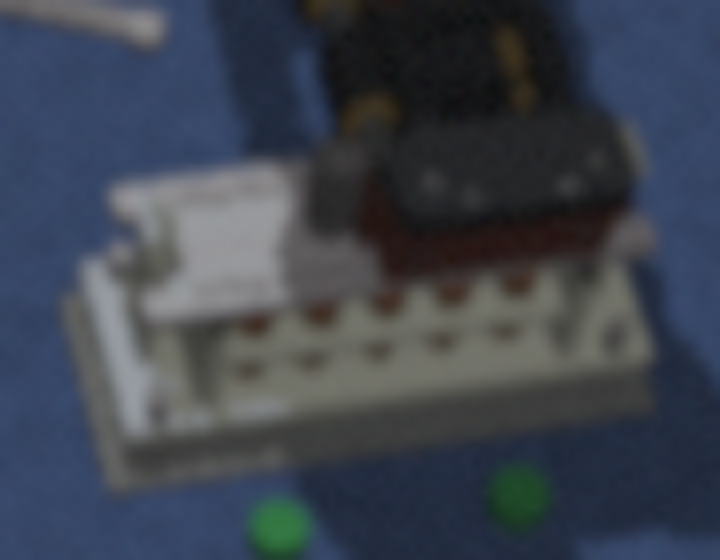

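The force is 20 N and z has stopped moving, so it feels like the end of travel. The small negative forces at z about 0.086 and 0.085 suggest the two clicks. I'll check with a gentle upward tug.

Run:
```python
from h import *
c=np.array([.4935,.1645,.0830])
r=go(c,.003,None); f=rep(c,r)
for z in(.0845,.0855,.0862,.0868,.0874):
    c=np.array([.4942,.1648,z]); r=go(c,.0,None); f=rep(c,r)
    if f[2]<-6: break
```

```text
[0.4935 0.1645 0.083 ] [0.49434 0.16464 0.08459] False [-0.09 -2.63  9.9 ] [-0.62  0.04  0.01] [-0.0002  0.0002] 28.43
[0.4942 0.1648 0.0845] [0.49431 0.16465 0.08469] False [-0.02 -2.75  6.95] [-0.77  0.03  0.02] [-0.0004 -0.0002] 28.75
[0.4942 0.1648 0.0855] [0.49426 0.16465 0.08478] False [ 4.02 -2.44 -0.34] [-0.63 -0.7   0.03] [-0.0002  0.0004] 29.07
[0.4942 0.1648 0.0862] [0.49418 0.16467 0.08483] False [ 5.29 -1.94 -4.45] [-0.58 -1.06  0.06] [-0.0002  0.0008] 29.38
[0.4942 0.1648 0.0868] [0.49412 0.16469 0.08484] False [ 6.48 -1.   -7.07] [-0.45 -1.22  0.02] [-0.0001  0.0012] 29.7
```

It holds against a 7 N pull with no z movement (0.0848), and no moment builds up, so both ends are latched. I'll return to neutral force, release and back off.

Run:
```python
from h import *
c=np.array([.4942,.1647,.0852]); r=go(c,0,None); f=rep(c,r)
bot.command_gripper(0.45,50); print(bot.current_width()*88,bot.current_position())
c=np.array(bot.current_position()); c[2]=.16
print(bot.move_straight([c[0],c[1],.10],Q(17.7),max_speed=.05,contact_N=6))
bot.move_straight(c,Q(17.7),max_speed=.15)
rep(c,0)
bot.move_to([.35,-.1,.25],Q(-10))
print(bot.current_time())
for n in C: cv2.imwrite(f"pics/{n}6.png",vision.camera(n)[:,:,::-1])
a=cv2.imread("pics/top6.png")[250:330,185:295];cv2.imwrite("pics/z6t.png",cv2.resize(a,None,fx=7,fy=7,interpolation=cv2.INTER_CUBIC))
a=cv2.imread("pics/scene6.png")[190:265,350:440];cv2.imwrite("pics/z6s.png",cv2.resize(a,None,fx=8,fy=8,interpolation=cv2.INTER_CUBIC))
```

```text
[0.4942 0.1647 0.0852] [0.49415 0.16469 0.0848 ] False [ 3.35 -1.75 -2.49] [-0.64 -0.84 -0.  ] [-0.      0.0003] 30.02
39.81735463657471 [0.49417221 0.16477022 0.08530785]
False
[0.4942 0.1648 0.16  ] [0.49363 0.1646  0.15842] 0 [-0.21 -0.36  1.21] [-0.06  0.11  0.02] [0.0001 0.0022] 31.68
32.8833
```

View pics/z6t.png

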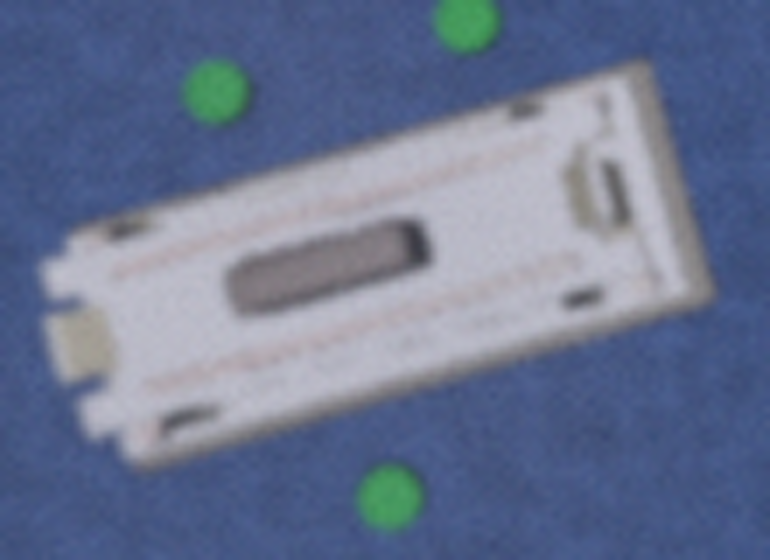

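View pics/z6s.png

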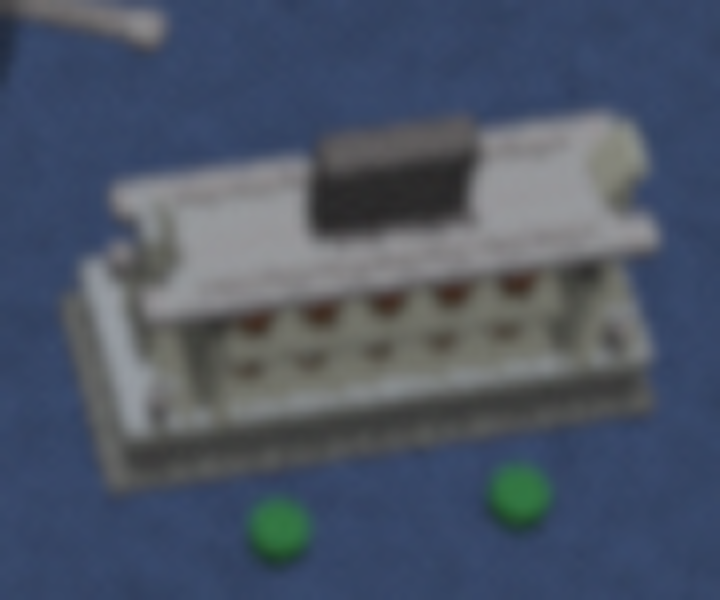

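View pics/top6.png

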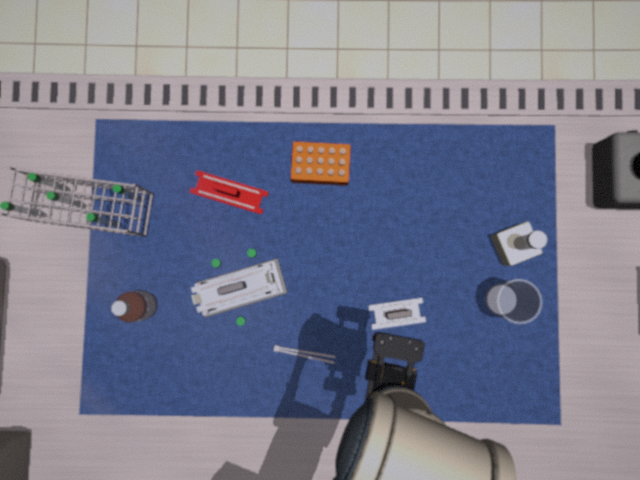

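Run:
```python
from h import *
for k,(n,(x0,y0,x1,y1)) in enumerate((("top",(186,285,211,310)),("top",(258,262,283,287)),("scene",(415,195,440,220)),("scene",(360,205,385,230)))):
    o=[cv2.resize(cv2.imread(f"pics/{n}{i}.png")[y0:y1,x0:x1],(380,285),interpolation=cv2.INTER_CUBIC) for i in(0,6)]
    r=np.hstack(o); A=r if k==0 else (np.vstack([A,r]) if k==1 else A)
    if k==2:B=r
    if k==3:B=np.vstack([B,r])
cv2.imwrite("pics/cA.png",A);cv2.imwrite("pics/cB.png",B)
```

```text
(no output)
```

View pics/cA.png

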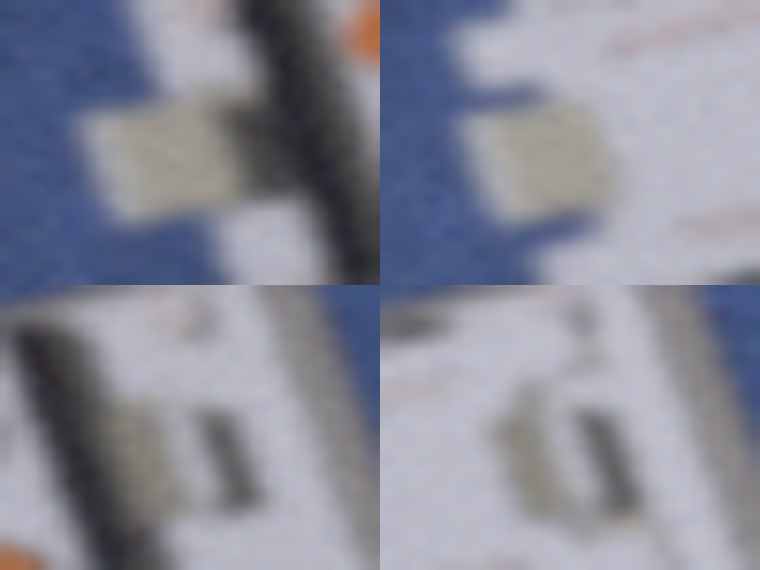

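View pics/cB.png

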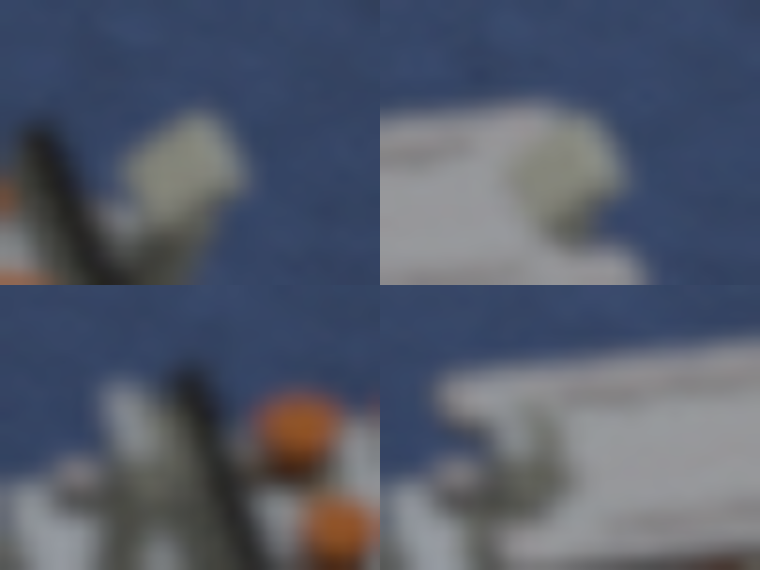

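Both hooks sit at the same pixels as before pressing (edges within a fraction of a pixel), upright and over the bar's ends. Nothing else has moved, so I'm handing in.

```bash
python3 -c "
from rig import bot
print(bot.current_time(),bot.current_contact_force());bot.finish_job()"
```

```text
32.9833 [ 0.34212288  0.45371317 -0.61684313]
the job is handed in; nothing more can be done
```

The long bar is pressed home on the white rack with both hooks over its ends. I let go, backed the arm clear and handed in at 33 s of the 42 s allowed.

- **Locating:** The two camera views agreed to about 1 mm. The cap heights put the rack about 10–14 mm above its lowest setting, and the feel of the hooks gave about 13 mm.
- **Pressing:** Passing the hook ramps took about 14 N, and I pressed to about 20 N at the end stop. On the rubber strips the arm's own give produced about 9 N of sideways force, which I relieved. Levelling the tool then overshot to about 0.01 rad of roll for a moment before I brought it level.
- **Checks after pressing:**
  - A 7 N upward pull did not move the bar, and no one-sided moment built up.
  - In the last pictures both hooks stood upright where they were before pressing.
  - The short bar, caps and other items appeared unmoved.
- **Less certain:** I could not see a clear click in the force readings. I judge the hooks latched from the pull test and the pictures. I measured about 0.7–0.8 mm of strip squeeze from first contact, and the zero point for that is uncertain by a few tenths of a millimetre.

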